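Slide the bookend past its spring catch

TASK

Close up the desk book rack: with the fingertips, press the long brass release bar in the rack's channel down and keep it down while you push the bookend along the runners, over the catch, up to the row of books, then let go so that the catch springs up again behind the bookend's panel and move clear. Push only: do not pick up or tip the bookend, do not knock over the books, and leave the globe, the chess piece and the pen cup where they stand.

Things in the scene. Friction and masses are not known exactly. Their poses are not given: they have to be found in the camera images.
- rack: wooden rack fixed to the desk, 415 x 136 mm, x -235 to 180 mm. Origin on the desk, centre line, below the catch's face. x: level, the way the bookend is pushed (to the books); z up. Two runners (tops 40 mm above the desk, |y| 32 to 60 mm) beside an open channel 64 mm wide; outside them lips 10 mm higher. At +x a fixed end panel, 190 mm above the desk, inner face x = 160 mm.
- release_bar (a joint): brass bar in the channel; m, 0 up, 0.014 fully down, straight down and level. Spring: about 3.5 N at the top, 8 N fully down; rises by itself. Strip 60 mm wide, rack x -219 to 9 mm, top 38 mm above the desk when up. Its open part behind the bookend (more negative x) can be pressed anywhere. Pressed 9 mm or more, the bookend passes over its catch.
- bar_top (a point): a point on the top face of the release bar, on the centre line, at x = -180 mm in the rack's frame; it goes down with the bar. z up.
- catch (a point): a point fixed to the rack, centre line, x = 0, 40 mm above the desk (runner tops); axes as the rack's. Here is the near face of the catch: a steel block on the end of the release bar, 50 mm wide, 10 mm long (x 0 to 10 mm), standing 8 mm above the runners while the bar is up, which stops the bookend. It goes down with the bar.
- bookend: loose, 0.4 to 0.8 kg, on the runners (3 mm side play). Origin: middle of its underside; x to the books, z up. Foot: open frame 90 x 114 mm; front: dark upright panel (x 27 to 45 mm), 110 mm tall; rear: brass crossbar (x -45 to -29 mm), 22 mm tall; side strips 12 mm tall. The 56 mm opening between takes the catch. Underside 2 mm above the bar. Starts 10 to 50 mm short of the catch.
- bookend_front (a point): centre of the lower front edge of the bookend's panel (the side towards the books), level with the runners' tops. The panel is wholly past the catch when this point is 28 mm or more beyond the catch point along the rack's x; it meets the books at about 46 mm.
- bookend_push (a point): centre of the rear face of the bookend's brass crossbar, 11 mm above the runners: the place to push, towards +x of the rack.
- book0: blue book standing next to the bookend, 34 mm thick (along the rack), 108 mm wide, 150 mm tall. Origin at the middle of its underside, z up. Its near face is at about x = 46 mm of the rack; the row of books can shift about 9 mm before it is jammed against the end panel.
- book1: red book, the middle one, 28 x 108 x 135 mm. Origin at the middle of its underside, z up.
- book2: green book, next to the end panel, 42 x 108 x 142 mm. Origin at the middle of its underside, z up.
- globe: small blue globe on a brass foot, 64 mm across, 94 mm tall, loose on the desk. Origin at the middle of its underside. Leave alone.
- chess_piece: black chess piece, 38 mm across, 80 mm tall, loose on the desk. Origin at the middle of its underside. Leave alone.
- pen_cup: dark steel pen cup, 72 mm across, 85 mm tall, its pens reaching 135 mm, loose on the desk. Origin at the middle of its underside. Leave alone.
Not all that is in view belongs to the job. There is more than one size of the bookend; the one meant has the size given above.

How it is judged (in metres and radians):
On the way, in this order (a step that is already met when the one before it is completed fails the run):
1. the release bar is pressed down while the bookend still stands short of the catch (value of joint release_bar above 0.008 m and x of bookend_front in the frame of rack below 0.002 m), for 0.05 s.
2. with the bar held down by the fingers, the bookend's panel passes over the catch (value of joint release_bar above 0.007 m and contact force between the fingers and release_bar above 0.5 N and x of bookend_front in the frame of rack between 0.004 and 0.028 m), for 0.03 s.
At the end, for the whole second after the job is handed in: The release bar is up again (within 2 mm), the bookend stands flat and still on the runners with its panel wholly past the catch (its front 27 to 62 mm beyond the catch's face, so it is next to the books), and the three books stand upright (within 0.2 rad) (value of joint release_bar below 0.002 m and x of bookend_front in the frame of rack between 0.027 and 0.062 m and z of bookend_front in the frame of catch below 0.004 m and angle between bookend's own z axis and vertical below 0.06 rad and linear speed of bookend below 0.01 m/s and angle between each of book0, book1, book2's own z axis and vertical below 0.2 rad); the robot touches nothing.
It fails at once if the bookend is lifted off the runners or tipped (z of bookend_front in the frame of catch above 0.015 m or z of bookend_push in the frame of catch above 0.026 m or angle between bookend's own z axis and vertical above 0.2 rad).
It fails at once if a book is knocked over or lifted (angle between any of book0, book1, book2's own z axis and vertical above 0.35 rad or z of any of book0, book1, book2 in the frame of rack above 0.06 m).
It fails at once if the globe, the chess piece or the pen cup is moved by more than 20 mm (distance of any of globe, chess_piece, pen_cup from where it was at the start of the episode above 0.02 m).
It also fails if it takes over 40 s, if anything falls off the work surface, if the arm or the gripper's body presses on something with over 40 N, if the wrist force passes 120 N, or if a joint passes its speed limit or range.

ROBOT

A 6-joint arm with a two-finger parallel gripper is mounted at the origin on the work surface. World frame = base frame: x ahead of the robot, y to its left, z up, the work surface at z = 0. Lengths are in m, angles in degrees, forces in N, time in s.
With the tool pointing down it reaches from about 0.35 to 0.8 m from the base axis. Payload 7.3 kg.
Tool frame: the origin (TCP) lies at the very end of the fingers, on their centre line; the grasp point (between the pads) lies 19 mm behind it (manip.pinch_z is the distance from the TCP to the grasp point, in m); z points along the fingers, y is the line along which they close (so a half turn about z gives the same grasp; the last joint's range is limited). The gripper opens to 85 mm and grips with 20 to 120 N. Pads are 22 mm wide; open, the fingers measure 114 mm over their backs; the gripper's body (76 mm by 85 mm) begins 54 mm behind the grasp point. The pads swing forward as they close: fully open they stand 13 mm farther back than shut.
Start: joints at [64.916, 19.595, 87.324, -0, 73.075, -8.365], TCP at [0.151, 0.503, 0.231] pointing down, gripper open.
Joint ranges: [-145.02, 145.02], [-44.19, 115.74], [2.07, 154.8], [-57.11, 237.11], [16.16, 152.29], [-177.93, 177.93]. Speed limits (degrees/s): [147.25, 147.25, 180, 180, 180, 180].

INTERFACE

Orientations are given as a 3x3 rotation matrix whose columns are the frame's x, y, z axes.
In Python, from bench import manip, vision, order gives the robot as it stands. Calls block until the motion is done:
- manip.goto(position, orientation): joint-space move of the TCP to a pose.
- manip.move_straight(position, max_speed=0.15, attitude=None, until_force=None): straight line of the TCP; attitude=None keeps the orientation; max_speed is the mean speed in m/s. With until_force (N) it stops when the force on the tool has changed by that much, and returns True; else False.
- manip.goto_joints(angles): joint-space move.
- manip.move_gripper(opening): finger opening in m; the grip force is fixed at half the most; returns when the fingers have stopped.
- manip.hold(seconds).
- manip.ik(position, orientation): joint angles nearest the present ones, or None.
- manip.get_state(): the state.
- vision.get_image(name): name is "scene" or "top"; returns a dict with "img" (420x560x3 uint8, blue, green, red), "fx", "fy", "cx", "cy" (pixels), "D" ([k1, k2, p1, p2, k3] as OpenCV has them; the pictures are not rectified), "R" (3x3) and "t" (3): a world point X has camera coordinates R X + t. Camera axes: x right, y down, z forward; pixel columns grow to the right and rows downward; lengths in m; the calibration is good to about 2 mm. A picture is of the moment at which its call begins. There is no depth.
A pose or a line that the arm cannot do raises manip.IKError and nothing moves.
- order.job_done(): hands the job in; it is judged then, once.
The state is a dict: "time": time; "joint_pos": joint angles; "dq": joint speeds; "effort": joint torques, N m; "tool_pos": TCP position; "tool_rot": TCP orientation; "ft_force": force on the tool from outside, world axes, zero at the start; "moment": the same for the moment, N m; "finger_gap": finger opening in m; "gripper_force": force on a finger pad.
Only numpy, scipy, OpenCV 4.12 (cv2) and the standard library are available. Lean on these libraries where they do the work, as an engineer would, in place of code of your own. Each camera call takes 0.05 s, during which the arm holds its last target. There are 200 camera calls.

## Working session

There is one attempt and no reset: what is moved stays moved. The work goes in short steps, each a Python script; the robot and the scene stay as the last script left them, time stands still between calls to the robot, and variables do not carry over. Pictures are saved under pics/ and viewed, at most 10 in all, crops included, and the job is handed in when it is done.

```bash
mkdir -p pics; ls; python3 - <<'E'
from bench import manip, vision
import cv2
for n in("scene","top"):
    d=vision.get_image(n); cv2.imwrite(f"pics/{n}0.png",d["img"])
    print(n,d["fx"],d["fy"],d["cx"],d["cy"],d["D"],d["R"],d["t"])
E
```

```text
pics
scene 412.5176315975552 412.5176315975552 286.6479341865071 220.69204283631007 [-0.09761219  0.          0.          0.          0.        ] [[-0.23999821  0.97071971  0.01020279]
 [ 0.6625207   0.1714637  -0.72915466]
 [-0.70955422 -0.16823625 -0.68427288]] [ 0.06455121 -0.31498187  1.16877268]
top 479.4173461191512 479.4173461191512 281.2243960540729 208.42018269558184 [-0.1278067  0.         0.         0.         0.       ] [[ 0.02146567 -0.99974682  0.00674642]
 [-0.98879968 -0.02222654 -0.14758447]
 [ 0.14769705 -0.00350286 -0.98902645]] [0.03821934 0.53585561 0.81481881]
```

View pics/scene0.png

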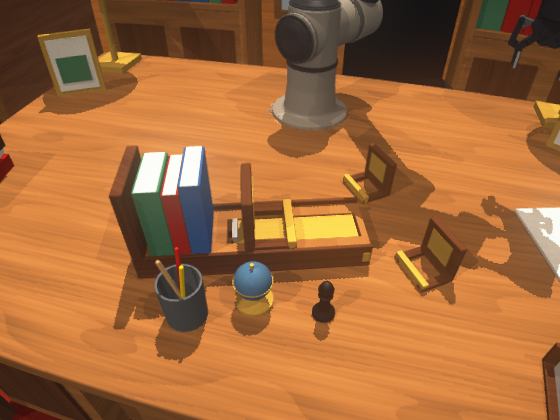

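View pics/top0.png

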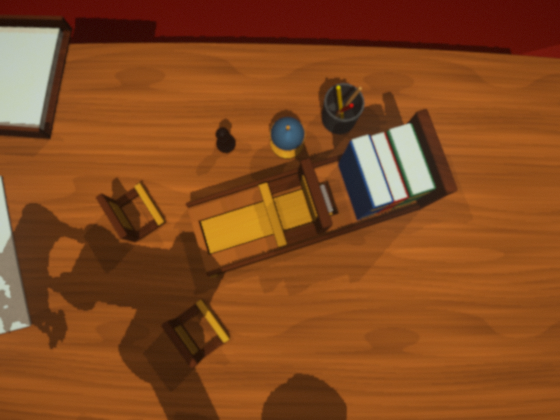

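Scene: the bookend on the rack has its panel at about (247,205) and crossbar at (290,222). Small look-alikes stand off the rack at (375,175) and (430,258). Top: crossbar about (272,213), open bar (235,227), catch (327,197), look-alikes (132,210) and (197,330), globe (287,135), chess piece (225,140), pen cup (343,105). I choose the one on the runners.

```bash
cat > h.py <<'E'
from bench import manip, vision, order
import cv2, numpy as np
def K(d): return np.array([[d["fx"],0,d["cx"]],[0,d["fy"],d["cy"]],[0,0,1.]])
def cast(d,px,z):
    u=cv2.undistortPoints(np.float64(px).reshape(-1,1,2),K(d),np.float64(d["D"])).reshape(-1,2)
    R,t=np.array(d["R"]),np.array(d["t"]); c=-R.T@t
    r=np.c_[u,np.ones(len(u))]@R
    return c+r*((z-c[2])/r[:,2])[:,None]
def proj(d,X):
    return cv2.projectPoints(np.float64(X),cv2.Rodrigues(np.array(d["R"]))[0],np.float64(d["t"]),K(d),np.float64(d["D"]))[0].reshape(-1,2)
def brass(d): return cv2.inRange(cv2.cvtColor(d["img"],cv2.COLOR_BGR2HSV),(18,170,100),(32,255,255))
E
python3 - <<'E'
from h import *
d=vision.get_image("top"); m=brass(d)
n,l,s,c=cv2.connectedComponentsWithStats(m)
for i in range(1,n):
    if s[i,4]>60: print(i,s[i],c[i].round(1))
roi=(slice(150,290),slice(180,360))
o=cv2.resize(np.hstack([d["img"][roi],cv2.cvtColor(m[roi],cv2.COLOR_GRAY2BGR)]),None,fx=2.2,fy=2.2,interpolation=cv2.INTER_NEAREST)
cv2.imwrite("pics/crop1.png",o)
h=cv2.cvtColor(d["img"],cv2.COLOR_BGR2HSV)
for p in[(235,227),(272,213),(275,230),(297,208),(213,185),(327,197)]: print(p,h[p[1],p[0]])
E
```

```text
1 [336  85   7  25  94] [339.1  96.2]
4 [271 143  25  16 173] [283.1 152.2]
6 [ 201  183  111   70 3883] [256.8 220.4]
7 [135 184  29  41 320] [148.7 203.6]
9 [197 301  32  42 344] [213.4 322.4]
(235, 227) [ 20 216 211]
(272, 213) [ 19 217 183]
(275, 230) [ 19 219 184]
(297, 208) [ 19 217 190]
(213, 185) [ 13 208 120]
(327, 197) [ 14  64 128]
```

View pics/crop1.png

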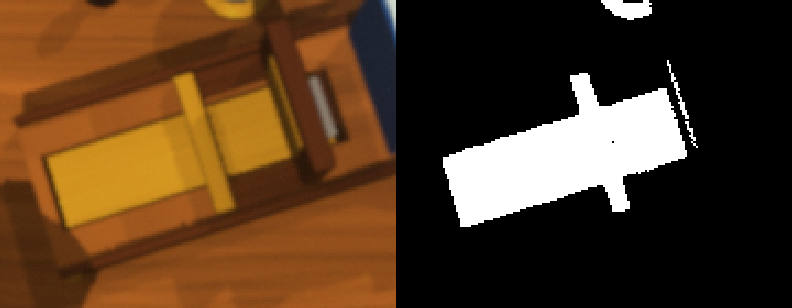

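The crop shows the full-size bookend on the rack: crossbar across the bar, panel in front, catch just ahead of it. Next I fit the bar and the crossbar's rear edge.

```bash
cat > meas.py <<'E'
from h import *
def rack(d):
    m=brass(d); n,l,s,c=cv2.connectedComponentsWithStats(m)
    i=1+np.argmax(s[1:,4]); b=np.uint8(l==i)
    o=cv2.morphologyEx(b,cv2.MORPH_OPEN,cv2.getStructuringElement(cv2.MORPH_ELLIPSE,(17,17)))
    P=cast(d,np.argwhere(o)[:,::-1],.038)[:,:2]
    (cx,cy),wh,_=r=cv2.minAreaRect(np.float32(P)); q=cv2.boxPoints(r)
    e=[q[1]-q[0],q[2]-q[1]]; e=max(e,key=np.linalg.norm); ex=e/np.linalg.norm(e)
    if ex[1]>0: ex=-ex
    ey=np.array([-ex[1],ex[0]])
    s=P@ex; back=np.percentile(s,.3); cl=np.array([cx,cy])@ey
    org=ex*(back+.219)+ey*cl
    st=np.uint8((b>0)&(cv2.dilate(o,np.ones((5,5)))==0))
    C=cast(d,np.argwhere(st)[:,::-1],.062)[:,:2]-org
    return org,ex,ey,sorted(wh),np.c_[C@ex,C@ey]
E
python3 - <<'E'
from meas import *
d=vision.get_image("top"); org,ex,ey,wh,C=rack(d)
C=C[abs(C[:,1])<.07]
print("org",org,"ex",ex,"bar w,l",wh,"cam",-np.array(d["R"]).T@d["t"])
print("crossbar stub x",np.percentile(C[:,0],[2,50,98]),"y",C[:,1].min(),C[:,1].max())
R=lambda p,z:[(v:=cast(d,[p],z)[0,:2]-org)@ex,v@ey]
print("catch top",R((327,197),.048),"globe",R((287,135),.06),"chess",R((225,140),.05))
d2=vision.get_image("scene")
X=lambda x,y,z:np.r_[org+ex*x+ey*y,z]
for p in[(-.219,.03,.038),(-.219,-.03,.038),(0,.025,.048),(0,-.025,.048),(-.235,.068,.05),(-.235,-.068,.05)]: print(p,proj(d2,[X(*p)])[0].round(),proj(d,[X(*p)])[0].round())
R3=np.c_[np.r_[-ex,0],np.r_[ey,0],[0,0,-1]]
for s in(1,-1):
  A=R3@np.diag([s,s,1])
  for x in(-.17,-.05): print(s,x,manip.ik(X(x,0,.03),A),manip.ik(X(x,0,.15),A))
E
```

```text
org [ 0.54975694 -0.02435141] ex [ 0.29772258 -0.9546524 ] bar w,l [0.06614889949560165, 0.19174492359161377] cam [0.40868711 0.05297408 0.88470347]
crossbar stub x [-0.10258019 -0.09418224 -0.08593129] y -0.056608139602880594 0.05699388066231574
catch top [np.float64(0.00795016573128661), np.float64(0.004001945312524905)] globe [np.float64(-0.02971140080976914), np.float64(0.12956698386684679)] chess [np.float64(-0.1388286509861868), np.float64(0.15449950510825405)]
(-0.219, 0.03, 0.038) [358. 238.] [200. 219.]
(-0.219, -0.03, 0.038) [352. 215.] [209. 251.]
(0, 0.025, 0.048) [237. 236.] [319. 187.]
(0, -0.025, 0.048) [237. 217.] [327. 214.]
(-0.235, 0.068, 0.05) [372. 248.] [185. 200.]
(-0.235, -0.068, 0.05) [358. 197.] [205. 274.]
1 -0.17 [ 6.96431282e+00  3.33191191e+01  1.01947976e+02 -2.54444375e-14
  4.47329045e+01 -1.03565545e+01] [ 6.96431282e+00  2.35085508e+01  9.52847504e+01 -2.54444375e-14
  6.12066988e+01 -1.03565545e+01]
1 -0.05 [-5.70120630e+00  3.46287557e+01  9.90831582e+01 -2.54444375e-14
  4.62880861e+01 -2.30220736e+01] [-5.70120630e+00  2.51767173e+01  9.25025435e+01 -2.54444375e-14
  6.23207392e+01 -2.30220736e+01]
-1 -0.17 [ 6.96431282e+00  3.33191191e+01  1.01947976e+02 -2.54444375e-14
  4.47329045e+01  1.69643445e+02] [ 6.96431282e+00  2.35085508e+01  9.52847504e+01 -2.54444375e-14
  6.12066988e+01  1.69643445e+02]
-1 -0.05 [-5.70120630e+00  3.46287557e+01  9.90831582e+01 -2.54444375e-14
  4.62880861e+01  1.56977926e+02] [-5.70120630e+00  2.51767173e+01  9.25025435e+01 -2.54444375e-14
  6.23207392e+01  1.56977926e+02]
```

```bash
python3 - <<'E'
from meas import *
d=vision.get_image("top"); org,ex,ey,wh,C=rack(d)
m=brass(d); n,l,s,c=cv2.connectedComponentsWithStats(m); b=l==1+np.argmax(s[1:,4])
P=cast(d,np.argwhere(b)[:,::-1],.038)[:,:2]-org; x,y=P@ex,P@ey
xs=[];ys=[];w=[]
for a in np.r_[np.arange(-.205,-.115,.005),np.arange(-.075,-.055,.005)]:
    k=y[(x>=a)&(x<a+.005)]; xs.append(a+.0025); ys.append((k.max()+k.min())/2); w.append(np.ptp(k))
p=np.polyfit(xs,ys,1); print("slope deg",np.degrees(np.arctan(p[0])),"y0",p[1],"w",np.median(w))
a=np.arctan(p[0]); org=org+ey*p[1]; ex,ey=ex*np.cos(a)+ey*np.sin(a),ey*np.cos(a)-ex*np.sin(a)
back=np.percentile((P-ey*0)@ex,.5); print("back edge now",back)
np.savez("rack.npz",org=org,ex=ex,ey=ey)
C=cast(d,[(259.1,184.1),(278.6,246.4)],.062)[:,:2]-org; print("rear edge",np.c_[C@ex,C@ey])
R3=np.c_[np.r_[-ex,0],np.r_[ey,0],[0,0,-1]]
X=lambda x,z:np.r_[org+ex*x,z]
manip.move_gripper(0.0)
manip.goto(X(-.165,.16),R3)
manip.move_straight(X(-.165,.06))
manip.hold(.3); f0=manip.get_state()["ft_force"]
t=manip.move_straight(X(-.165,.03),max_speed=.02,until_force=2)
s=manip.get_state(); print(t,s["tool_pos"],s["ft_force"],f0,s["time"],s["finger_gap"])
for n in("top","scene"):
    e=vision.get_image(n); cv2.imwrite(f"pics/{n}1.png",e["img"])
E
```

```text
slope deg 1.6086289525454034 y0 0.002951170550518877 w 0.059916336047380184
back edge now -0.21900320666323228
rear edge [[-0.0998633   0.0568958 ]
 [-0.10039141 -0.05721312]]
True [0.49870412 0.1328247  0.03720559] [0.33334916 0.1038982  3.77087262] [-0.34611466 -0.77286417  0.79062393] 5.0917 -8.943003401382338e-06
```

View pics/scene1.png

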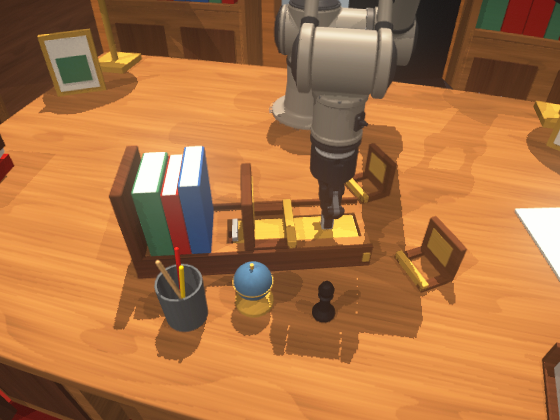

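The closed fingers rest on the bar's centre line at about (330,225), behind the crossbar at (290,222). Contact came at z = 37 mm against an expected 38 mm. Now I press and push.

```bash
cat > g.py <<'E'
from h import *
r=np.load("rack.npz"); org,ex,ey=r["org"],r["ex"],r["ey"]
X=lambda x,z:np.r_[org+ex*x,z]
def rep(k):
    s=manip.get_state(); f=np.array(s["ft_force"]); p=np.array(s["tool_pos"])
    print(k,"t",round(s["time"],2),"x",((p[:2]-org)@ex).round(4),"y",((p[:2]-org)@ey).round(4),"z",p[2].round(4),"Fx",(f[:2]@ex).round(2),"Fz",f[2].round(2))
E
python3 - <<'E'
from g import *
manip.move_straight(X(-.165,.0255),max_speed=.03); manip.hold(.3); rep("down")
for x in(-.125,-.11,-.1,-.085,-.07,-.06):
    manip.move_straight(X(x,.0255),max_speed=.04); rep("push")
for n in("top","scene"):
    e=vision.get_image(n); cv2.imwrite(f"pics/{n}2.png",e["img"])
E
```

```text
down t 6.03 x -0.165 y -0.0 z 0.0257 Fx -0.95 Fz 7.57
push t 7.17 x -0.1256 y 0.0 z 0.0257 Fx -2.84 Fz 7.31
push t 7.7 x -0.1108 y -0.0001 z 0.0256 Fx -4.89 Fz 7.3
push t 8.1 x -0.101 y -0.0002 z 0.0257 Fx -4.92 Fz 7.52
push t 8.62 x -0.0861 y -0.0002 z 0.0256 Fx -5.11 Fz 6.92
push t 9.15 x -0.0711 y -0.0002 z 0.0256 Fx -4.71 Fz 7.51
push t 9.55 x -0.0611 y -0.0003 z 0.0256 Fx -5.3 Fz 7.71
```

View pics/top2.png

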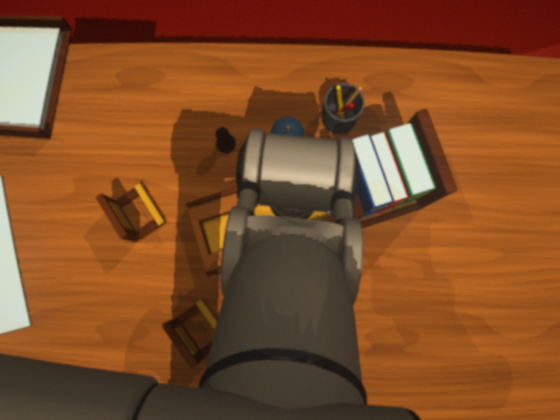

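View pics/scene2.png

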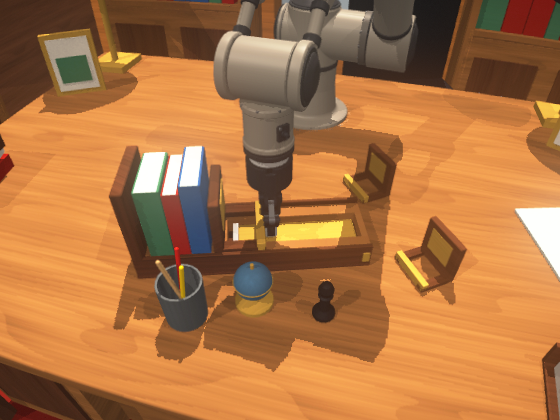

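The panel, at about (217,205), is now past the catch at (235,232) and a few mm short of the blue book. I'll push on gently to touch the books, back off 8 mm with the bar still held down, then lift.

```bash
python3 - <<'E'
from g import *
print(manip.move_straight(X(-.054,.0255),max_speed=.02,until_force=3)); rep("end")
p=manip.get_state()["tool_pos"]; x=(np.array(p[:2])-org)@ex
manip.move_straight(X(x-.008,.0255),max_speed=.03); rep("back")
manip.move_straight(X(x-.012,.06),max_speed=.04)
manip.move_straight(X(x-.03,.2)); rep("up")
J=[64.916,19.595,87.324,0,73.075,-8.365]
manip.goto_joints(J); manip.hold(.5); rep("home")
from meas import brass
d=vision.get_image("top"); e=vision.get_image("scene")
a=cv2.resize(d["img"][80:290,180:460],None,fx=1.4,fy=1.4); b=cv2.resize(e["img"][130:340,110:390],None,fx=1.4,fy=1.4)
cv2.imwrite("pics/end.png",np.hstack([a,b]))
for q in((.046,.05,.15),(-.044,.05,.062),(-.044,-.05,.062)):
    print(q,proj(d,[np.r_[org+ex*q[0]+ey*q[1],q[2]]])[0].round(1))
E
```

```text
True
end t 9.86 x -0.0604 y -0.0003 z 0.0258 Fx -0.35 Fz 6.68
back t 10.28 x -0.0677 y 0.0007 z 0.0261 Fx 2.15 Fz 7.3
up t 12.38 x -0.0905 y -0.0005 z 0.1991 Fx 0.63 Fz 0.01
home t 14.96 x -0.6278 y -0.2088 z 0.2314 Fx 0.02 Fz 0.01
(0.046, 0.05, 0.15) [346.1 150. ]
(-0.044, 0.05, 0.062) [290.7 178.3]
(-0.044, -0.05, 0.062) [308.5 232.5]
```

View pics/end.png

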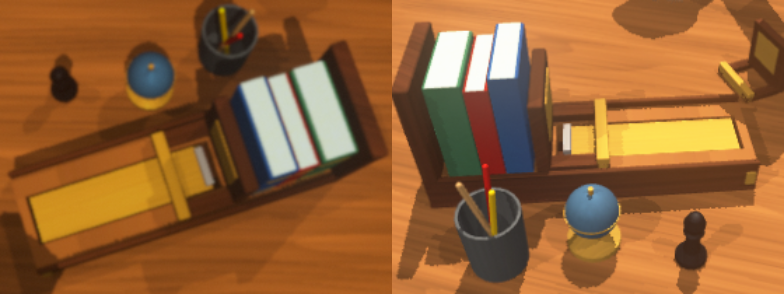

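The picture shows the bookend next to the blue book and the catch up behind the panel. The crossbar's rear edge at top pixel (289,175) puts the front about 41 to 45 mm past the catch. The books are upright, and the globe, chess piece and pen cup are where they were.

```bash
python3 -c "
from bench import order
print(order.job_done())"
```

```text
the job is handed in; nothing more can be done
None
```

I've handed the job in, and no verdict came back: the bookend was pushed over the held-down catch and stands about 41–45 mm past it (the allowed range is 27–62 mm), a few mm or less from the books, with the catch up behind its panel and the arm clear.

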